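# Tap the flat eyelet anvil home in the bench holder

### The arm

A 7-joint arm with a two-finger parallel gripper is mounted at the origin on the work surface. World frame = base frame: x ahead of the robot, y to its left, z up, the work surface at z = 0. Lengths are in mm, angles in rad, forces in N, time in s.
With the tool pointing down it reaches from about 350 to 900 mm from the base axis. Payload 7.2 kg.
Tool frame: the origin (TCP) lies at the very end of the fingers, on their centre line; the grasp point (between the pads) lies 19 mm behind it; z points along the fingers, y is the direction in which the jaws open and shut (so a half turn about z gives the same grasp; the last joint's range is limited). The gripper opens to 85 mm and grips with 20 to 120 N. Pads are 22 mm wide; open, the fingers measure 114 mm over their backs; the gripper's body (76 mm by 85 mm) begins 54 mm behind the grasp point. The pads swing forward as they close: fully open they stand 13 mm farther back than shut.
Start: joints at [-1.31, 0.411, -0.013, 1.596, 0.006, 1.134, -0.082], TCP at [201.827, 591.519, 231.297] pointing down, gripper open.
Joint ranges: [-2.95, 2.95], [-0.29, 1.99], [-1.47, 1.44], [0.14, 2.54], [-1.03, 4.17], [0.13, 1.85], [-2.86, 2.86]. Speed limits (rad/s): [2.39, 2.39, 3.01, 3.01, 3.14, 3.14, 3.14].

### API

Orientations are given as a 3x3 rotation matrix whose columns are the frame's x, y, z axes.
In Python, from rig import manip gives the robot as it stands. The module is installed in compiled form; this text tells all that it offers.
- The arm moves only by the shell command python3 -m pendant 'ROWS' [OPENING] [FORCE]. ROWS is a JSON object of lists of equal length, an entry for each row: "delta_pos": the shift along the tool's x, y, z in m, a list of three; "rot": the turn, a rotation vector about the tool's x, y, z in degrees, a list of three. A call has 1 to 5 rows; each row shifts and turns the commanded pose from where the row before left it, along the tool's axes as they then stand; what a row does not reach is not made up. A row lasts 1/12 s, in which the tool goes at most 41.7 mm and 7.16 degrees, less where a joint would pass 70% of its speed; a pose out of reach is approached as far as the arm can. A call with a gripper value outside its range is refused whole. OPENING is the finger opening in m, from 0 to 0.0854, set as the call begins (- or left out, the last holds). The fingers move at their own pace and stop on an object; FORCE is the grip in N (left out, the last holds). Time passes only in rows, so rows that do not move let the fingers close. It gives the time, the measured TCP pose, the force and the opening at its end, in the units of the state.
- manip.read_state(): the state, without advancing time (a new reading comes with each control period).
- manip.grab_frame(name): name is "scene" or "side" or "wrist"; returns a dict with "pixels" (400x640x3 uint8, red, green, blue), "depth" (400x640 float32, mm along the optical axis (not along the pixel's ray), 0 where there is no reading), "camera_matrix" (3x3 intrinsics, pixels), "k1" (the pictures are not rectified: a ray, as slopes to the right and down, at radius r is drawn at 1 + k1 r^2 times it, then the intrinsics apply), "R" (3x3) and "t" (3): a world point X has camera coordinates R X + t. Camera axes: x right, y down, z forward; pixel columns grow to the right and rows downward; lengths in mm; the calibration is good to about 2 mm. A picture is of the moment at which its call begins.
- manip.sign_off(): hands the job in, once; it reports no verdict.
The state is a dict: "t": time; "qpos": joint angles; "qd": joint speeds; "effort": joint torques, N m; "ee_pos": TCP position; "tcp_rot": TCP orientation; "force": force on the tool from outside, world axes, zero at the start; "moment": the same for the moment, N m; "opening": opening from 0.0 (shut) to 1.0 (fully open).
Only numpy, scipy, OpenCV 4.12 (cv2) and the standard library are available. Lean on these libraries where they do the work, as an engineer would, in place of code of your own. Each camera call takes 0.05 s, during which the arm holds its last target.

### The job

I am about to set eyelets in that mainboard and need the flat-topped anvil in the bench holder. Lift it out of the wooden rack, stand its tapered shank in the brass socket of the holder and let go of it; then, with the fingers closed, tap it on its flat top until it is fully home, with its collar down on the face of the holder.

Things in the scene. Friction and masses are not known exactly. Their poses are not given: they have to be found in the camera images.
- flat_anvil: The wanted anvil: steel, 94 mm tall, 0.32 kg, upright in a rack hole. Origin: centre of the shank's bottom end, z up. Tapered shank 45 mm long, 12 mm across at the tip to 20 mm; collar 44 mm across at 45-50 mm; plain round head 30 mm across from 50 mm to the flat top. Grasp the head. The other two, same shank and collar, have a 40 mm mushroom dome or a slim 16 mm pointed head: not wanted.
- rack: Fixed wooden block, 70 mm (x) by 210 mm (y) by 55 mm high; origin at the centre of its underside. Three holes in a row along its y, at -70, 0, +70 mm, an anvil in each in any order, collars resting on its top. Fingers closing along the rack's x clear the neighbours best. Turned up to 0.4 rad; left or right of the holder.
- holder_face (a point): Centre of the holder's flat top, on the socket's axis, 65 mm above the table; z up. Fixed: grey square base 110 mm wide, dark steel cylinder 68 mm across. In it a brass sleeve (taper socket, mouth 22 mm, 48 mm deep, 1 mm play) stands up to 12 mm proud; the collar comes to rest on its rim. Home: collar on this face, anvil origin 45 mm below this point, flat top 49 mm above.
- sleeve (a joint): How far the brass sleeve is driven down, in m: 0 = rim 12 mm above the holder's face; 0.012 = rim level with the face, its stop, anvil home. Starts at 0 to 0.003. Stiff: about 9 N downwards moves it, it stays where it is left, and carries the anvil's weight without moving.
Mind the look-alikes: they are no part of the job. Of the things that look like the part that bears holder_face, the largest one is meant.

How it is judged:
By the outcome, as a careful person would: the job done as asked, in the order asked, and still so for the second after the job is handed in, with the robot touching nothing.
It also fails if it takes over 45 s, if anything falls off the work surface, if the arm or the gripper's body presses on something with over 40 N, if the wrist force passes 120 N, or if a joint passes its speed limit or range.

## Working session

There is one attempt and no reset: what is moved stays moved. The work goes in short steps, Python scripts to look and compute and a shell command to move; the robot and the scene stay as the last step left them, time stands still between calls to the robot, and variables do not carry over. Pictures are saved under pics/ and viewed, and the job is handed in when it is done.

```bash
mkdir -p pics
cat > h.py <<'E'
import numpy as np, cv2
from rig import manip
def grab(n):
    f=manip.grab_frame(n); np.savez(f'{n}.npz',**f); return f
def load(n): return dict(np.load(f'{n}.npz'))
def save(p,rgb): cv2.imwrite(p,cv2.cvtColor(rgb,cv2.COLOR_RGB2BGR))
def slopes(f,u,v):
    K=f['camera_matrix'];k1=float(f['k1'])
    x=(u-K[0,2])/K[0,0];y=(v-K[1,2])/K[1,1]
    a,b=x,y
    for _ in range(30):
        s=1+k1*(a*a+b*b);a=x/s;b=y/s
    return a,b
def ray(f,u,v):
    a,b=slopes(f,u,v);R=f['R'];C=-R.T@f['t'];return C,R.T@np.array([a,b,1.])
def onplane(f,u,v,z):
    C,d=ray(f,u,v);return C+d*(z-C[2])/d[2]
def cloud(f):
    h,w=f['depth'].shape;u,v=np.meshgrid(np.arange(w),np.arange(h))
    a,b=slopes(f,u.astype(float),v.astype(float));D=f['depth']
    P=np.stack([a*D,b*D,D],-1)-f['t'];return P@f['R']
def proj(f,X):
    p=f['R']@np.asarray(X,float)+f['t'];a,b=p[0]/p[2],p[1]/p[2];s=1+float(f['k1'])*(a*a+b*b);K=f['camera_matrix']
    return K[0,0]*a*s+K[0,2],K[1,1]*b*s+K[1,2]
E
python3 - <<'E'
from h import *
for n in ['scene','side','wrist']:
    f=grab(n);save(f'pics/{n}0.png',f['pixels']);print(n,f['camera_matrix'].tolist(),f['k1'],(-f['R'].T@f['t']).round(),f['R'][2].round(2))
s=manip.read_state();print(s)
E
```

```text
scene [[497.478572644668, 0.0, 328.11743887066723], [0.0, 497.478572644668, 204.28264075334613], [0.0, 0.0, 1.0]] -0.1489729749514161 [1076. -284. 1015.] [-0.46  0.28 -0.84]
side [[372.5265380397005, 0.0, 315.6409480180758], [0.0, 372.5265380397005, 197.20403258447175], [0.0, 0.0, 1.0]] -0.07137524370928741 [ 453. -426.  640.] [ 0.19  0.62 -0.76]
wrist [[299.56605971359164, 0.0, 314.9026298402146], [0.0, 299.56605971359164, 198.44156079309982], [0.0, 0.0, 1.0]] -0.015975389174043137 [128. 618. 372.] [ 0.29 -0.1  -0.95]
{'t': 0.15, 'qpos': array([-1.31019701,  0.41174989, -0.01271836,  1.59684634,  0.00557482,
        1.13427222, -0.08216706]), 'qd': array([ 1.34508592e-03, -9.79492506e-04,  1.18501308e-03, -2.44583366e-03,
        7.52086953e-04, -7.82839149e-05, -3.66384022e-05]), 'effort': array([ 1.65731726e-03, -6.01033831e+01,  6.82898741e-01, -2.99646842e+01,
        1.39315255e-02,  7.84801261e-03,  1.97778672e-05]), 'ee_pos': array([201.71603066, 591.16028542, 230.62741027]), 'tcp_rot': array([[-9.46447444e-01,  3.22857738e-01, -3.42275077e-04],
       [ 3.22857913e-01,  9.46446694e-01, -1.19260048e-03],
       [-6.10951772e-05, -1.23923989e-03, -9.99999230e-01]]), 'force': array([-0.02949091,  0.12086733, -0.06951961]), 'moment': array([ 0.06109388,  0.02519814, -0.01278066]), 'opening': 0.9969825981231805}
```

```bash
ls . pics
```

```text
.:
h.py
pics
scene.npz
side.npz
wrist.npz

pics:
scene0.png
side0.png
wrist0.png
```

View pics/scene0.png

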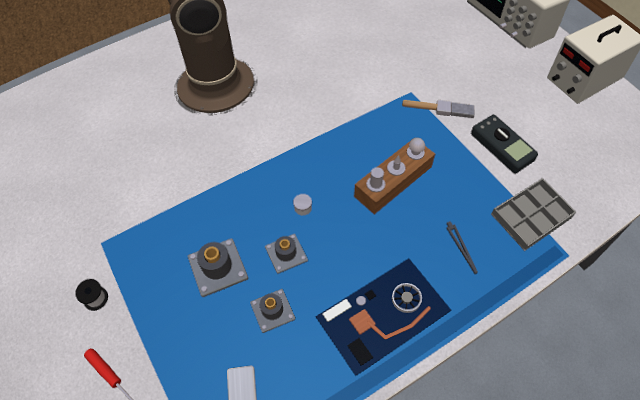

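View pics/side0.png

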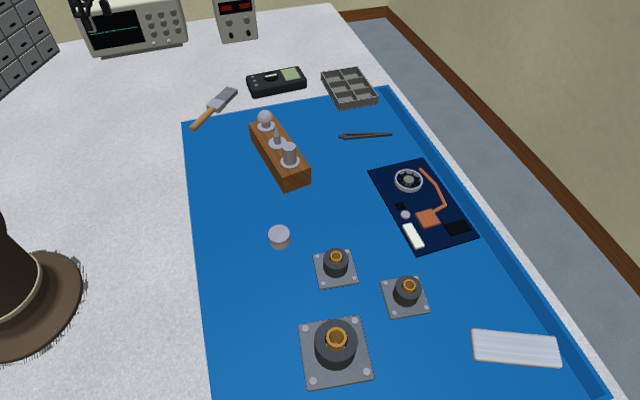

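View pics/wrist0.png

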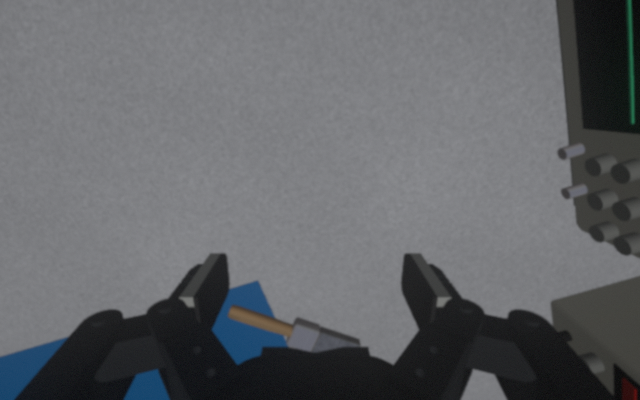

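Scene camera: the rack is at about (395,180), with a flat-topped head at (376,177), a slim pointed one at (397,163) and a dome at (417,148). The light cylinder at (302,203) is loose on the mat and is not an anvil. There are three holders, the largest at (214,258) and small ones at (285,247) and (270,303). In the side view, the flat anvil is at (289,153) and the large holder at (335,345). Next I'll take close crops to check this, then measure.

Run:
```python
from h import *
a=load('scene');b=load('side')
def crop(f,x0,y0,x1,y1,w):
    c=f['pixels'][y0:y1,x0:x1];return cv2.resize(c,(w,300),interpolation=cv2.INTER_CUBIC)
top=np.hstack([crop(a,340,125,450,220,390),crop(b,230,95,330,195,390)])
bot=np.hstack([crop(a,180,225,260,300,390),crop(b,290,305,385,395,390)])
save('pics/crop1.png',np.vstack([top,bot]))
for n,f in (('scene',a),('side',b)):
    P=cloud(f);img=f['pixels'].astype(int)
    # tops by heights
    z=P[...,2];ok=f['depth']>0
    print(n,'mat z',np.median(z[ok&(img[...,2]>140)&(img[...,0]<60)]))
    hsv=cv2.cvtColor(f['pixels'],cv2.COLOR_RGB2HSV)
    m=(hsv[...,0]>=14)&(hsv[...,0]<=28)&(hsv[...,1]>140)&ok
    k,l,st,c=cv2.connectedComponentsWithStats(m.astype(np.uint8))
    for i in range(1,k):
        if st[i,4]>15: print(' brass?',c[i].round(),st[i,4],np.median(P[l==i],0).round(1))
```

```text
scene mat z 2.4244963744315937
 brass? [284. 244.] 77 [587.9 -94.2  52.6]
 brass? [211. 254.] 181 [ 535.  -244.1   73.6]
 brass? [270. 303.] 94 [ 690.6 -187.1   51.2]
side mat z -0.27826438535941705
 brass? [515. 149.] 4333 [1937.7  605.7 -699.9]
 brass? [204. 120.] 16 [397.3 435.2   8.3]
 brass? [281. 130.] 99 [576.8 274.6  53.9]
 brass? [280. 161.] 1338 [544.5 160.7  52.5]
 brass? [336. 257.] 115 [591.4 -94.6  49.7]
 brass? [409. 286.] 136 [ 695.4 -187.8   49.3]
 brass? [336. 338.] 376 [ 540.6 -241.4   71.8]
```

View pics/crop1.png

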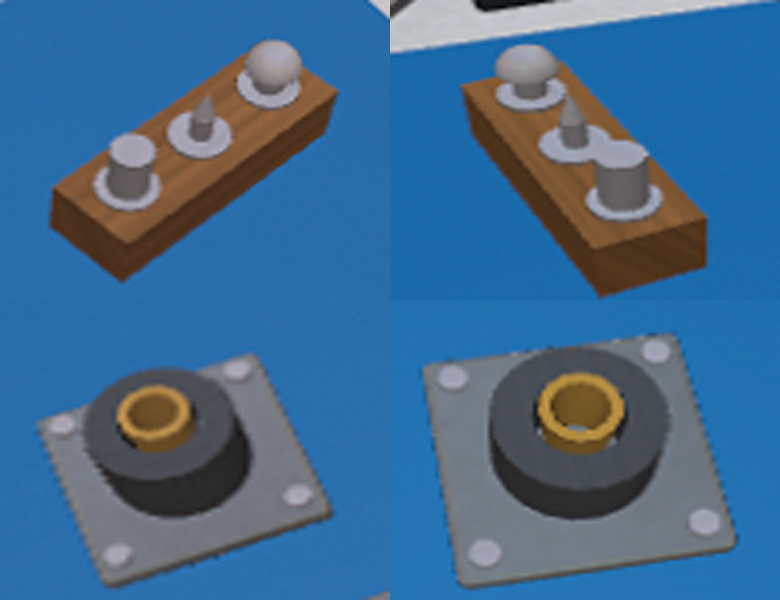

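The crop confirms it. The flat plain cylinder at the near, -y end of the rack (scene (376,172), side (289,148)) is the wanted anvil. The holder at scene (211,254) is the largest of the three. Next I'll get precise centres.

```bash
cat > m.py <<'E'
from h import *
def ell(m):
    c,_=cv2.findContours(m.astype(np.uint8),cv2.RETR_EXTERNAL,cv2.CHAIN_APPROX_NONE)
    c=max(c,key=cv2.contourArea);return cv2.fitEllipse(cv2.convexHull(c))
def diam(f,e,z):
    (u,v),(A,B),t=e;t=np.deg2rad(t)
    d=np.array([np.cos(t),np.sin(t)])*A/2;g=np.array([-np.sin(t),np.cos(t)])*B/2
    o=lambda p,s:onplane(f,u+s*p[0],v+s*p[1],z)
    return round(np.linalg.norm(o(d,1)-o(d,-1)),1),round(np.linalg.norm(o(g,1)-o(g,-1)),1)
E
python3 - <<'E'
from m import *
fs={n:load(n) for n in('scene','side')}
C={}
for n,f in fs.items():
    P=cloud(f);hsv=cv2.cvtColor(f['pixels'],cv2.COLOR_RGB2HSV);z=P[...,2]
    near=lambda x,y,r:np.hypot(P[...,0]-x,P[...,1]-y)<r
    # rack top
    wood=(hsv[...,0]>=5)&(hsv[...,0]<=22)&(hsv[...,1]>80)&near(560,200,170)
    wt=wood&(abs(z-55)<5); print(n,'rack top z',np.median(z[wt]))
    # flat top candidates
    t=near(550,130,70)&(z>95)&(hsv[...,1]<60)
    q=P[t]; print(' head px',t.sum(),'zmax',np.percentile(q[:,2],[50,90,98]).round(1),'mean',q.mean(0).round(1))
    ys,xs=np.nonzero(t);print(' V levels',np.percentile(hsv[...,2][t],[5,25,50,75,95]),'bbox',xs.min(),xs.max(),ys.min(),ys.max())
    # dark face
    face=near(537,-243,40)&(z>58)&(hsv[...,1]<90)
    print(' face z',np.median(z[face&(z<70)]))
    e=ell(near(537,-243,60)&(z>57)); print(' face ell',np.round(e[0],1),np.round(e[1],1),onplane(f,*e[0],65).round(1),diam(f,e,65))
    br=(hsv[...,0]>=14)&(hsv[...,0]<=28)&(hsv[...,1]>140)&near(537,-243,40)
    print(' brass z',np.percentile(z[br],[50,80,90,97]).round(1))
E
```

```text
scene rack top z 56.37835440380083
 head px 126 zmax [104.9 107.4 108.6] mean [572.2 160.3 104.4]
 V levels [ 90.5 152.5 176.  178.  182. ] bbox 371 383 168 179
 face z 66.56253901085712
 face ell [212.4 256.3] [29.7 31.8] [ 541.8 -244.1   65. ] (np.float64(73.2), np.float64(67.5))
 brass z [73.6 78.6 79.8 81. ]
side rack top z 53.738835358612576
 head px 133 zmax [102.4 103.8 104.3] mean [568.7 157.7 101.8]
 V levels [ 90. 114. 176. 178. 181.] bbox 282 295 142 153
 face z 63.84682679960381
 face ell [335.8 340.6] [43.2 44.7] [ 538.9 -247.5   65. ] (np.float64(67.7), np.float64(68.0))
 brass z [71.8 76.  76.6 77.2]
```

Run:
```python
from m import *
fs={n:load(n) for n in('scene','side')}
for n,f in fs.items():
    P=cloud(f);hsv=cv2.cvtColor(f['pixels'],cv2.COLOR_RGB2HSV);z=P[...,2]
    near=lambda x,y,r:np.hypot(P[...,0]-x,P[...,1]-y)<r
    t=near(570,159,30)&(z>93)&(hsv[...,1]<60)&(hsv[...,2]>155)
    e=ell(t);print(n,'top ell',np.round(e[0],1),np.round(e[1],1),onplane(f,*e[0],104).round(1),diam(f,e,104))
    # collars: bright at z ~ 60
    col=near(545,220,150)&(z>52)&(z<66)&(hsv[...,1]<60)&(hsv[...,2]>170)
    k,l,st,c=cv2.connectedComponentsWithStats(col.astype(np.uint8))
    for i in range(1,k):
        if st[i,4]>30: 
            e=ell(l==i);print('  collar',np.round(e[0],1),onplane(f,*e[0],60).round(1),diam(f,e,60))
    wood=(hsv[...,0]>=5)&(hsv[...,0]<=22)&(hsv[...,1]>80)&near(560,200,170)&(z>51)
    q=P[near(545,220,150)&(z>51)&(z<60)][:,:2]
    r=cv2.minAreaRect(q.astype(np.float32));print('  rack top rect',np.round(r[0],1),np.round(r[1],1),r[2])
    br=(hsv[...,0]>=12)&(hsv[...,0]<=28)&(hsv[...,1]>120)&near(537,-243,40)
    rim=br&(hsv[...,2]>165); ys,xs=np.nonzero(rim)
    print('  brass V',np.percentile(hsv[...,2][br],[10,50,90]))
    mm=near(537,-243,40)&br&(z>(np.percentile(z[br],90)-4))
    e=ell(mm);print('  rim',np.round(e[0],1),onplane(f,*e[0],76.5).round(1),diam(f,e,76.5))
```

```text
scene top ell [377.2 172.2] [ 9.8 11.3] [569.4 163.1 104. ] (np.float64(27.7), np.float64(25.6))
  collar [415.1 151.8] [543.6 299.9  60. ] (np.float64(38.3), np.float64(40.5))
  collar [396. 167.] [556.3 231.9  60. ] (np.float64(39.7), np.float64(39.5))
  rack top rect [556.6 231.2] [ 73.1 213.4] 10.653407096862793
  brass V [ 96.7 113.  183. ]
  rim [211.1 252.9] [ 539.5 -243.5   76.5] (np.float64(29.9), np.float64(31.6))
side top ell [288.4 146. ] [ 8.5 13. ] [569.2 159.6 104. ] (np.float64(26.8), np.float64(27.8))
  collar [265.7 125.5] [543.7 296.2  60. ] (np.float64(37.0), np.float64(39.5))
  collar [277.  142.2] [556.4 228.2  60. ] (np.float64(39.6), np.float64(38.1))
  collar [289.6 160.7] [569.5 159.8  60. ] (np.float64(39.8), np.float64(39.6))
  rack top rect [556.6 229.8] [ 71.3 213.8] 10.79291820526123
  brass V [ 98.3 118.  181. ]
  rim [336.1 337.2] [ 539.3 -246.2   76.5] (np.float64(31.4), np.float64(31.2))
```

Both views agree on x. They differ by about 3.5 mm in y, which is calibration error. The anvil averages (569, 161.5), the rack yaw is about 10.7°, and the holder averages (540, -245). I'll move over the anvil and refine with the wrist camera.

```bash
python3 -m pendant '{"delta_pos":[[-0.0348,-0.0206,0],[-0.0348,-0.0206,0],[-0.0348,-0.0206,0],[-0.0348,-0.0206,0],[-0.0348,-0.0206,0]],"rot":[[0,0,0],[0,0,0],[0,0,0],[0,0,0],[0,0,0]]}' 0.0854 40
```

```text
t: 0.57
ee_pos: [334.1, 436.1, 231.1]
tcp_rot: [[-0.947, 0.323, -0.0], [0.323, 0.947, -0.0], [0.0, -0.0, -1.0]]
force: [0.6, 0.8, 0.4]
opening: 0.998
```

```bash
python3 -m pendant '{"delta_pos":[[-0.0348,-0.0206,0],[-0.0348,-0.0206,0],[-0.0348,-0.0206,0],[-0.0348,-0.0206,0],[-0.0348,-0.0206,0]],"rot":[[0,0,0],[0,0,0],[0,0,0],[0,0,0],[0,0,0]]}'
```

```text
t: 0.98
ee_pos: [465.5, 282.4, 231.3]
tcp_rot: [[-0.946, 0.323, 0.0], [0.323, 0.946, 0.0], [0.0, 0.0, -1.0]]
force: [0.4, 0.9, 0.3]
opening: 1.001
```

```bash
python3 -m pendant '{"delta_pos":[[-0.0348,-0.0206,0],[-0.0348,-0.0206,0],[-0.0348,-0.0206,0],[-0.0348,-0.0206,0],[0,0,0]],"rot":[[0,0,0],[0,0,0],[0,0,0],[0,0,0],[0,0,7]]}'; python3 -m pendant '{"delta_pos":[[0,0,0],[0,0,0],[0,0,0],[0,0,0],[0,0,0]],"rot":[[0,0,7],[0,0,7],[0,0,7],[0,0,7],[0,0,7]]}'; python3 -m pendant '{"delta_pos":[[0,0,0],[0,0,0],[0,0,0],[0,0,0]],"rot":[[0,0,7],[0,0,7],[0,0,4.5],[0,0,0]]}'
python3 - <<'E'
from h import *
f=grab('wrist');save('pics/wrist1.png',f['pixels']);s=manip.read_state();print(s['t'],s['ee_pos'],s['tcp_rot'].round(3).tolist(),s['qpos'].round(2))
E
```

```text
t: 1.4
ee_pos: [574.5, 151.5, 231.4]
tcp_rot: [[-0.898, 0.44, 0.003], [0.44, 0.898, -0.005], [-0.005, -0.003, -1.0]]
force: [-0.9, -0.3, -0.0]
opening: 1.0
t: 1.82
ee_pos: [569.6, 161.1, 231.0]
tcp_rot: [[-0.482, 0.876, -0.001], [0.876, 0.482, -0.0], [0.0, -0.001, -1.0]]
force: [-0.4, -0.4, 0.0]
opening: 0.997
t: 2.15
ee_pos: [569.5, 161.4, 230.9]
tcp_rot: [[-0.182, 0.983, -0.001], [0.983, 0.182, -0.0], [-0.0, -0.001, -1.0]]
force: [-0.0, 0.3, 0.1]
opening: 0.999
2.2 [569.57057711 161.39040957 231.00254617] [[-0.187, 0.982, -0.001], [0.982, 0.187, -0.0], [-0.0, -0.001, -1.0]] [-0.69  0.37  0.44  1.7  -0.17  1.11 -0.01]
```

View pics/wrist1.png

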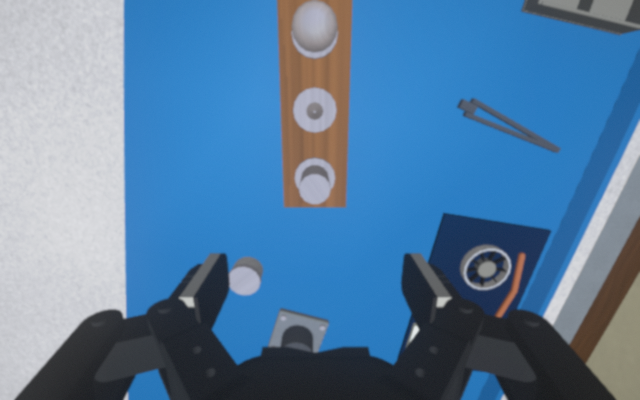

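The wrist view shows the rack upright in the image and centred between the fingers. The flat top is at (315,188), the point at (315,110) and the dome at (315,25). Now I'll measure the anvil from here.

Run:
```python
from m import *
f=load('wrist');hsv=cv2.cvtColor(f['pixels'],cv2.COLOR_RGB2HSV);P=cloud(f);z=P[...,2]
near=lambda x,y,r:np.hypot(P[...,0]-x,P[...,1]-y)<r
t=near(569,161,35)&(z>92)&(hsv[...,1]<90)
print('z',np.percentile(z[t],[10,50,90]).round(1),np.percentile(hsv[...,2][t],[5,25,50,75,95]))
tt=t&(z>np.median(z[t])-6)&(hsv[...,2]>0.85*np.percentile(hsv[...,2][t],90))
e=ell(tt);print('top',np.round(e[0],1),np.round(e[1],1),onplane(f,*e[0],104).round(1),diam(f,e,104))
c=near(556,231,26)&(z>52)&(z<66)&(hsv[...,1]<90)
e=ell(c);print('mid collar',np.round(e[0],1),onplane(f,*e[0],60).round(1),diam(f,e,60))
w=near(556,231,150)&(z>48)&(z<58)&(hsv[...,0]<22)
r=cv2.minAreaRect(P[w][:,:2].astype(np.float32));print('rack z',np.median(z[w]),r)
```

```text
z [305.4 315.4 323.7] [ 37.    40.    43.    46.   186.45]
top [313. 352.] [ 59.3 231.2] [601.8 -24.1 104. ] (np.float64(84.8), np.float64(261.9))
mid collar [314.3 109.6] [555.9 233.1  60. ] (np.float64(45.6), np.float64(45.2))
rack z 53.89714854412018 ((556.7874145507812, 229.92477416992188), (68.43343353271484, 203.2657928466797), 10.48133659362793)
```

Run:
```python
from m import *
f=load('wrist');hsv=cv2.cvtColor(f['pixels'],cv2.COLOR_RGB2HSV);P=cloud(f);z=P[...,2]
near=lambda x,y,r:np.hypot(P[...,0]-x,P[...,1]-y)<r
t=near(569,161,35)&(z>92)&(z<115)&(hsv[...,1]<90)&(hsv[...,2]>150)
print('z',np.percentile(z[t],[10,50,90]).round(1))
e=ell(t);print('top',np.round(e[0],1),np.round(e[1],1),onplane(f,*e[0],104).round(1),diam(f,e,104))
```

```text
z [101.9 102.8 103.7]
top [313.9 188.5] [29.9 31.4] [568.3 164.5 104. ] (np.float64(28.9), np.float64(29.2))
```

The three cameras give y = 159.7, 163 and 164.5, so I'll use about (569, 162.5). The jaws close along x, where all three agree. I'll descend with TCP at z of about 65, just above the collar at 60.

```bash
python3 -m pendant '{"delta_pos":[[0.0012,0,0.04],[0,0,0.04],[0,0,0.035],[0,0,0.025],[0,0,0.015]],"rot":[[0,0,0],[0,0,0],[0,0,0],[0,0,0],[0,0,0]]}';python3 -m pendant '{"delta_pos":[[0,0,0.008],[0,0,0.0025],[0,0,0]],"rot":[[0,0,0],[0,0,0],[0,0,0]]}'
python3 - <<'E'
from h import *
f=grab('wrist');g=grab('side');save('pics/w2.png',np.vstack([f['pixels'][0:400,60:580],]));save('pics/s2.png',cv2.resize(g['pixels'][60:260,180:420],(720,600)))
E
```

```text
t: 2.62
ee_pos: [567.6, 162.0, 72.9]
tcp_rot: [[-0.189, 0.982, -0.004], [0.982, 0.189, -0.001], [-0.001, -0.004, -1.0]]
force: [0.4, -0.0, 0.2]
opening: 1.0
t: 2.87
ee_pos: [569.7, 162.4, 65.8]
tcp_rot: [[-0.186, 0.983, -0.0], [0.983, 0.186, -0.0], [-0.0, -0.0, -1.0]]
force: [-0.7, -0.3, 0.5]
opening: 0.999
```

View pics/w2.png

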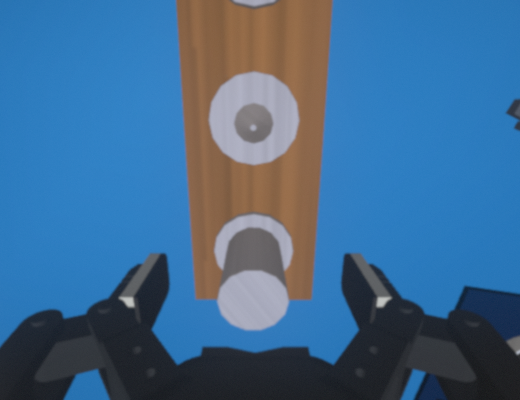

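View pics/s2.png

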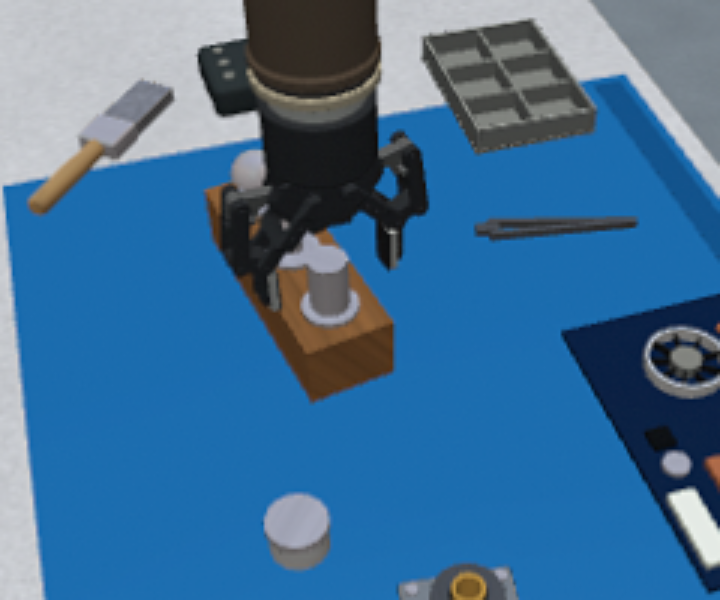

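The wrist view shows the head between the fingers, with its top at crop (253,300) and the fingers at (148,280) and (368,280). In the side view the fingers straddle it. I'll check the offset along the pads before closing.

Run:
```python
from m import *
f=load('wrist');hsv=cv2.cvtColor(f['pixels'],cv2.COLOR_RGB2HSV)
m=(hsv[...,2]>150)&(hsv[...,1]<60);m[:265]=0;m[335:]=0;m[:,:270]=0;m[:,360:]=0
e=ell(m);print(e,onplane(f,*e[0],104).round(1),diam(f,e,104))
P=cloud(f);hs=(hsv[...,1]<60)&(hsv[...,2]>150);hs[:70]=0;hs[165:]=0;hs[:,:260]=0;hs[:,370:]=0
e=ell(hs);p=onplane(f,*e[0],60);print('mid collar',e[0],p.round(1),diam(f,e,60),(p+70*np.array([.187,-.982,0])).round(1))
```

```text
((312.57366943359375, 299.45745849609375), (58.941001892089844, 70.31095886230469), 90.65975952148438) [568.2 165.3 104. ] (np.float64(28.3), np.float64(28.6))
mid collar (313.785888671875, 117.88921356201172) [555.8 233.4  60. ] (np.float64(43.0), np.float64(43.1)) [568.9 164.7  60. ]
```

Within 2–3 mm, which is fine on 22 mm pads. Closing.

```bash
python3 -m pendant '{"delta_pos":[[0,0,0],[0,0,0],[0,0,0],[0,0,0],[0,0,0]],"rot":[[0,0,0],[0,0,0],[0,0,0],[0,0,0],[0,0,0]]}' 0 70;python3 -m pendant '{"delta_pos":[[0,0,0],[0,0,0],[0,0,0],[0,0,0],[0,0,0]],"rot":[[0,0,0],[0,0,0],[0,0,0],[0,0,0],[0,0,0]]}'
```

```text
t: 3.38
ee_pos: [569.7, 162.6, 66.4]
tcp_rot: [[-0.185, 0.983, 0.0], [0.983, 0.185, 0.0], [0.0, 0.0, -1.0]]
force: [-2.7, -0.6, 0.7]
opening: 0.337
t: 3.8
ee_pos: [569.7, 162.6, 66.4]
tcp_rot: [[-0.185, 0.983, 0.0], [0.983, 0.185, 0.0], [0.0, 0.0, -1.0]]
force: [-1.4, -0.1, 6.1]
opening: 0.33
```

```bash
python3 -m pendant '{"delta_pos":[[0,0,-0.008],[0,0,-0.015],[0,0,-0.025],[0,0,-0.03],[0,0,-0.03]],"rot":[[0,0,0],[0,0,0],[0,0,0],[0,0,0],[0,0,0]]}';python3 -m pendant '{"delta_pos":[[0,0,-0.012],[0,0,0],[0,0,0]],"rot":[[0,0,0],[0,0,0],[0,0,0]]}'
python3 - <<'E'
from h import *
f=grab('wrist');g=grab('side');s=grab('scene');save('pics/w3.png',f['pixels']);save('pics/s3.png',np.hstack([cv2.resize(g['pixels'][40:240,180:380],(400,400)),cv2.resize(s['pixels'][80:280,260:460],(400,400))]))
E
```

```text
t: 4.22
ee_pos: [568.8, 162.0, 174.5]
tcp_rot: [[-0.185, 0.983, -0.002], [0.983, 0.185, -0.001], [-0.001, -0.002, -1.0]]
force: [1.0, 0.8, -2.5]
opening: 0.336
t: 4.47
ee_pos: [569.2, 162.6, 185.3]
tcp_rot: [[-0.185, 0.983, -0.0], [0.983, 0.185, 0.0], [0.0, -0.0, -1.0]]
force: [0.6, 0.1, -3.2]
opening: 0.332
```

View pics/w3.png

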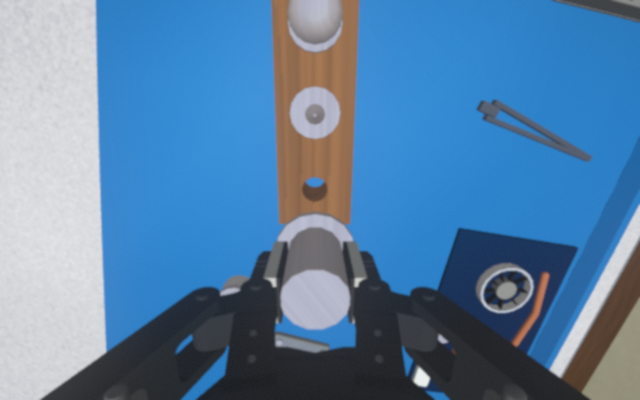

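View pics/s3.png

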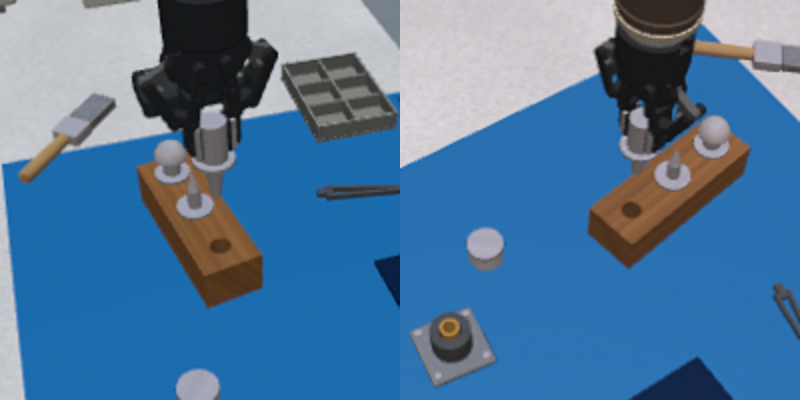

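The anvil is in the grip, upright, and its rack hole is empty. The neighbours have not moved, and the tool reads −3.2 N, which is the anvil's weight. Now I'll carry it over the big holder.

```bash
python3 -m pendant '{"delta_pos":[[-0.02,-0.0053,0],[-0.036,-0.0095,0],[-0.036,-0.0095,0],[-0.036,-0.0095,0],[-0.036,-0.0095,0]],"rot":[[0,0,0],[0,0,0],[0,0,0],[0,0,0],[0,0,0]]}';python3 -m pendant '{"delta_pos":[[-0.036,-0.0095,0],[-0.036,-0.0095,0],[-0.036,-0.0095,0],[-0.036,-0.0095,0],[-0.036,-0.0095,0]],"rot":[[0,0,0],[0,0,0],[0,0,0],[0,0,0],[0,0,0]]}';python3 -m pendant '{"delta_pos":[[-0.032,-0.0083,0],[-0.015,-0.004,0],[-0.004,-0.001,0],[0,0,0],[0,0,0]],"rot":[[0,0,0],[0,0,0],[0,0,0],[0,0,0],[0,0,0]]}'
python3 - <<'E'
from h import *
s=manip.read_state();print(s['ee_pos'],s['tcp_rot'].round(3).tolist(),s['qpos'].round(2))
f=grab('wrist');g=grab('side');s=grab('scene');save('pics/w4.png',f['pixels']);save('pics/s4.png',np.hstack([cv2.resize(g['pixels'][200:400,230:430],(400,400)),cv2.resize(s['pixels'][150:350,120:320],(400,400))]))
E
```

```text
t: 5.03
ee_pos: [556.2, -8.3, 184.2]
tcp_rot: [[-0.185, 0.983, -0.003], [0.983, 0.185, -0.001], [-0.0, -0.003, -1.0]]
force: [0.9, -0.4, -2.3]
opening: 0.336
t: 5.45
ee_pos: [542.8, -193.9, 184.2]
tcp_rot: [[-0.185, 0.983, -0.003], [0.983, 0.185, 0.0], [0.001, -0.002, -1.0]]
force: [0.3, -0.1, -3.8]
opening: 0.335
t: 5.87
ee_pos: [540.1, -243.7, 184.5]
tcp_rot: [[-0.186, 0.983, -0.002], [0.983, 0.186, 0.001], [0.002, -0.002, -1.0]]
force: [1.3, 0.8, -3.5]
opening: 0.334
[ 540.09998041 -243.69431071  184.48313573] [[-0.186, 0.983, -0.002], [0.983, 0.186, 0.001], [0.002, -0.002, -1.0]] [-0.05  0.43  0.53  1.76 -0.25  1.02  0.76]
```

View pics/w4.png

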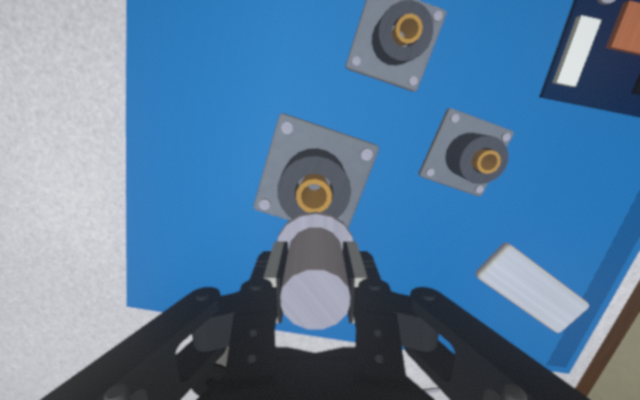

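View pics/s4.png

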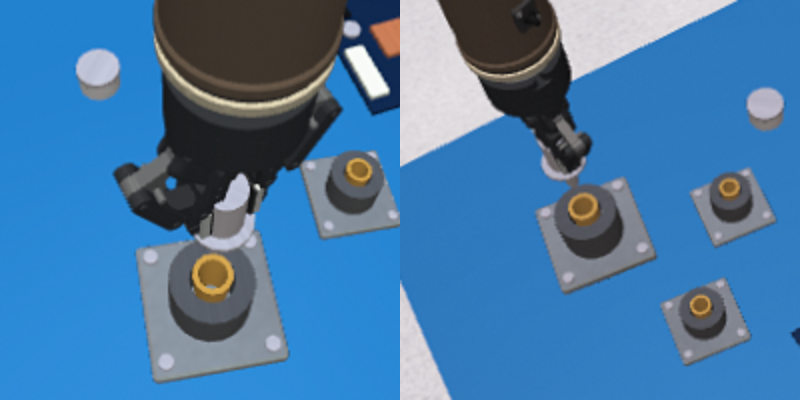

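The anvil now hangs just behind and above the socket: rim at wrist (314,196), at left crop (213,277) in the side view and at right crop (583,207) in the scene view. I'll compare anvil and rim within each camera.

```bash
cat > rel.py <<'E'
from m import *
from scipy.optimize import least_squares
def circ(pts,r):
    f=lambda p:np.hypot(pts[:,0]-p[0],pts[:,1]-p[1])-r
    s=least_squares(f,pts.mean(0),loss='soft_l1',f_scale=.5);return s.x.round(1),np.abs(s.fun).mean().round(2)
E
python3 - <<'E'
from rel import *
zt=184.4-56.4
for n in('wrist','side','scene'):
    f=load(n);hsv=cv2.cvtColor(f['pixels'],cv2.COLOR_RGB2HSV);P=cloud(f);z=P[...,2]
    near=lambda x,y,r:np.hypot(P[...,0]-x,P[...,1]-y)<r
    br=(hsv[...,0]>=10)&(hsv[...,0]<=28)&(hsv[...,1]>110)&near(540,-245,40)&(z>60)
    e=ell(br&(z>np.percentile(z[br],90)-5));print(n,'rim',np.round(e[0],1),onplane(f,*e[0],76.5).round(1),diam(f,e,76.5),'z',np.percentile(z[br],[90,97]).round(1))
    g=(hsv[...,1]<60)&(hsv[...,2]>150)
    if n=='wrist':
        m=g.copy();m[:260]=0;m[:,:270]=0;m[:,360:]=0
        e=ell(m);print('  headtop',np.round(e[0],1),onplane(f,*e[0],zt+94).round(1),diam(f,e,zt+94),'z',np.median(z[m]))
    m=g&near(540,-245,60)&(z>zt+38)&(z<zt+57)
    k,l,st,c=cv2.connectedComponentsWithStats(m.astype(np.uint8));i=1+np.argmax(st[1:,4]);m=l==i
    ys,xs=np.nonzero(m);print('  collar px',m.sum(),xs.min(),xs.max(),ys.min(),ys.max(),'z',np.median(z[m]).round(1))
    C=max(cv2.findContours(m.astype(np.uint8),0,cv2.CHAIN_APPROX_NONE)[0],key=len)[:,0]
    pts=np.array([onplane(f,u,v,zt+50)[:2] for u,v in C]);print('  collar span',pts.min(0).round(1),pts.max(0).round(1))
    h=cv2.convexHull(pts.astype(np.float32))[:,0]
    print('  circle',circ(pts[np.isin(np.arange(len(pts)),cv2.convexHull(pts.astype(np.float32),returnPoints=False)[:,0])],22-.7))
E
```

```text
wrist rim [313.4 195. ] [ 538.3 -241.    76.5] (np.float64(31.1), np.float64(30.7)) z [76.3 76.8]
  headtop [314.7 298.8] [ 539.6 -240.9  222. ] (np.float64(28.5), np.float64(28.3)) z 220.74034214613988
  collar px 1013 278 351 214 243 z 176.9
  collar span [ 518.9 -239.9] [ 557.9 -220.6]
  circle (array([ 539.7, -241.8]), np.float64(0.64))
side rim [336.1 337.2] [ 539.2 -246.2   76.5] (np.float64(31.5), np.float64(31.2)) z [ 77.  429.2]
  collar px 194 328 356 307 324 z 177.0
  collar span [ 521.3 -266.3] [ 561.4 -247.4]
  circle (array([ 541.1, -245.3]), np.float64(1.13))
scene rim [211.3 253.3] [ 540.6 -243.4   76.5] (np.float64(33.1), np.float64(31.5)) z [80.1 81.5]
  collar px 66 191 210 228 239 z 180.5
  collar span [ 526.8 -263.5] [ 562.  -232.1]
  circle (array([ 540.6, -242.7]), np.float64(0.22))
```

Anvil minus rim is about (+1.2, +0.3) mm, averaged over the cameras. I'll shift −1.2 mm along tool y and lower it into the mouth in steps. Collar contact is expected at TCP z of about 88.5.

```bash
python3 -m pendant '{"delta_pos":[[0,-0.0012,0.01],[0,0,0.02],[0,0,0.02],[0,0,0.012],[0,0,0.004]],"rot":[[0,0,0],[0,0,0],[0,0,0],[0,0,0],[0,0,0]]}';python3 -m pendant '{"delta_pos":[[0,0,0],[0,0,0]],"rot":[[0,0,0],[0,0,0]]}'
python3 - <<'E'
from h import *
f=grab('wrist');g=grab('side');s=grab('scene');save('pics/s5.png',np.hstack([cv2.resize(g['pixels'][260:390,270:400],(400,400)),cv2.resize(s['pixels'][200:300,160:260],(400,400))]))
E
```

```text
t: 6.43
ee_pos: [538.0, -243.8, 117.2]
tcp_rot: [[-0.186, 0.983, -0.004], [0.983, 0.186, 0.001], [0.002, -0.003, -1.0]]
force: [-0.9, -0.2, -2.8]
opening: 0.333
t: 6.6
ee_pos: [539.5, -245.3, 120.1]
tcp_rot: [[-0.185, 0.983, 0.0], [0.983, 0.185, -0.0], [-0.0, 0.0, -1.0]]
force: [-0.3, 0.1, -3.5]
opening: 0.33
```

View pics/s5.png

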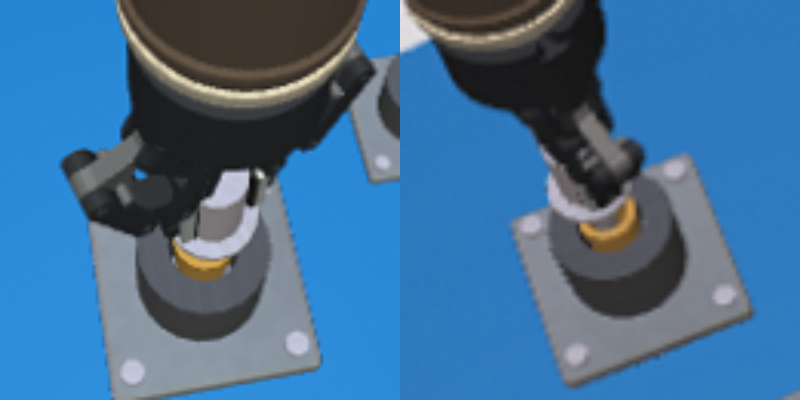

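The tip is inside the mouth with no contact force. The arm settled about 1.5 mm further in −y than when I measured, so I'll re-measure here.

Run:
```python
from rel import *
s=manip.read_state();print(s['ee_pos'],s['force'])
zt=s['ee_pos'][2]-56.4
rim={'side':(539.2,-246.2),'scene':(540.6,-243.4),'wrist':None}
for n in('wrist','side','scene'):
    f=load(n);hsv=cv2.cvtColor(f['pixels'],cv2.COLOR_RGB2HSV);P=cloud(f);z=P[...,2]
    near=lambda x,y,r:np.hypot(P[...,0]-x,P[...,1]-y)<r
    g=(hsv[...,1]<60)&(hsv[...,2]>150)
    if n=='wrist':
        m=g.copy();m[:260]=0;m[:,:270]=0;m[:,360:]=0
        e=ell(m);print('  headtop',np.round(e[0],1),onplane(f,*e[0],zt+94).round(1),diam(f,e,zt+94))
        m=near(540,-243,60)&(z>57)&(z<70)&(hsv[...,1]<90)&(hsv[...,2]<110)
    m2=g&near(540,-245,60)&(z>zt+38)&(z<zt+57)
    k,l,st,c=cv2.connectedComponentsWithStats(m2.astype(np.uint8));i=1+np.argmax(st[1:,4]);m2=l==i
    C=max(cv2.findContours(m2.astype(np.uint8),0,cv2.CHAIN_APPROX_NONE)[0],key=len)[:,0]
    pts=np.array([onplane(f,u,v,zt+50)[:2] for u,v in C])
    hi=cv2.convexHull(pts.astype(np.float32),returnPoints=False)[:,0]
    print(n,' collar',circ(pts[hi],21.3),m2.sum(),'rim before',rim[n])
```

```text
[ 539.82458484 -245.50611603  120.79766228] [ 0.43527375 -0.05414812 -3.51357244]
  headtop [314.7 298.8] [ 538.8 -241.9  158.4] (np.float64(28.3), np.float64(28.4))
wrist  collar (array([ 539., -243.]), np.float64(0.65)) 1045 rim before None
side  collar (array([ 540.3, -247.4]), np.float64(0.65)) 166 rim before (539.2, -246.2)
scene  collar (array([ 539.4, -245.3]), np.float64(0.42)) 57 rim before (540.6, -243.4)
```

The anvil now sits about −1.5 mm in y relative to the rim in all three cameras. I'll correct by +1.4 mm along tool x and go on down.

```bash
python3 -m pendant '{"delta_pos":[[0.0014,0,0],[0,0,0.006],[0,0,0.008],[0,0,0.006],[0,0,0]],"rot":[[0,0,0],[0,0,0],[0,0,0],[0,0,0],[0,0,0]]}';python3 -m pendant '{"delta_pos":[[0,0,0],[0,0,0.004],[0,0,0.003],[0,0,0],[0,0,0]],"rot":[[0,0,0],[0,0,0],[0,0,0],[0,0,0],[0,0,0]]}'
```

```text
t: 7.17
ee_pos: [537.9, -243.3, 97.9]
tcp_rot: [[-0.185, 0.983, -0.003], [0.983, 0.185, 0.001], [0.001, -0.002, -1.0]]
force: [-0.2, 1.0, -2.8]
opening: 0.332
t: 7.58
ee_pos: [538.8, -243.8, 92.6]
tcp_rot: [[-0.185, 0.983, -0.0], [0.983, 0.185, 0.0], [0.0, -0.0, -1.0]]
force: [0.1, -0.4, -2.6]
opening: 0.333
```

```bash
python3 -m pendant '{"delta_pos":[[0,0,0.001],[0,0,0.001],[0,0,0],[0,0,0]],"rot":[[0,0,0],[0,0,0],[0,0,0],[0,0,0]]}';python3 -m pendant '{"delta_pos":[[0,0,0.001],[0,0,0],[0,0,0]],"rot":[[0,0,0],[0,0,0],[0,0,0]]}'
```

```text
t: 7.92
ee_pos: [538.9, -243.9, 90.8]
tcp_rot: [[-0.185, 0.983, 0.0], [0.983, 0.185, 0.0], [0.0, 0.0, -1.0]]
force: [0.1, 0.1, -3.0]
opening: 0.334
t: 8.17
ee_pos: [538.9, -243.8, 89.7]
tcp_rot: [[-0.185, 0.983, -0.0], [0.983, 0.185, 0.0], [0.0, -0.0, -1.0]]
force: [-0.3, 0.2, -2.9]
opening: 0.334
```

```bash
python3 -m pendant '{"delta_pos":[[0,0,0.0008],[0,0,0],[0,0,0]],"rot":[[0,0,0],[0,0,0],[0,0,0]]}'
python3 - <<'E'
from h import *
f=grab('wrist');g=grab('side');s=grab('scene');save('pics/s6.png',np.hstack([cv2.resize(g['pixels'][260:390,270:400],(400,400),interpolation=2),cv2.resize(s['pixels'][200:300,160:260],(400,400),interpolation=2)]))
E
```

```text
t: 8.42
ee_pos: [538.9, -243.8, 88.9]
tcp_rot: [[-0.185, 0.983, -0.0], [0.983, 0.185, 0.0], [0.0, -0.0, -1.0]]
force: [0.4, 0.1, -3.1]
opening: 0.332
```

View pics/s6.png

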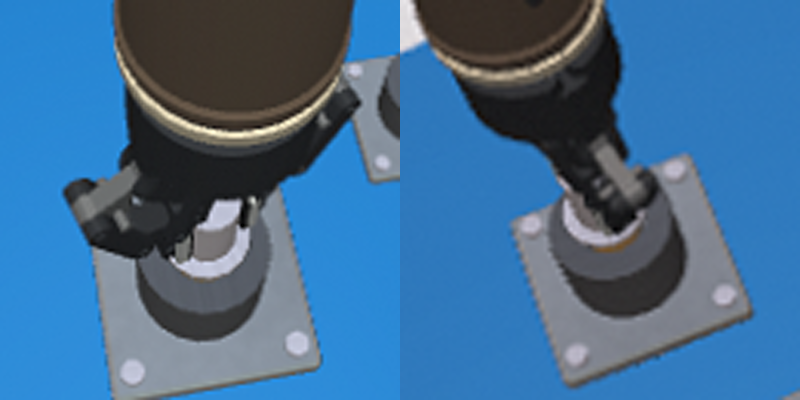

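The shank is fully in the socket, with a sliver of brass at right crop (625,245), and no side force. I'll feel for contact in 0.7 mm steps.

```bash
for i in 1; do python3 -m pendant '{"delta_pos":[[0,0,0.0007],[0,0,0],[0,0,0]],"rot":[[0,0,0],[0,0,0],[0,0,0]]}'; done
```

```text
t: 8.82
ee_pos: [539.0, -243.9, 88.4]
tcp_rot: [[-0.185, 0.983, 0.0], [0.983, 0.185, -0.0], [-0.0, 0.0, -1.0]]
force: [0.4, -0.0, -1.4]
opening: 0.337
```

```bash
python3 -m pendant '{"delta_pos":[[0,0,0.0007],[0,0,0],[0,0,0]],"rot":[[0,0,0],[0,0,0],[0,0,0]]}'
```

```text
t: 9.07
ee_pos: [539.1, -243.9, 88.0]
tcp_rot: [[-0.185, 0.983, 0.0], [0.983, 0.185, 0.0], [-0.0, 0.0, -1.0]]
force: [-1.9, 1.9, 4.9]
opening: 0.336
```

The collar made contact at TCP z 88.4, as predicted, with light pressure. Releasing.

```bash
python3 -m pendant '{"delta_pos":[[0,0,-0.0003],[0,0,0],[0,0,0],[0,0,0],[0,0,0]],"rot":[[0,0,0],[0,0,0],[0,0,0],[0,0,0],[0,0,0]]}' 0.0854;python3 -m pendant '{"delta_pos":[[0,0,0],[0,0,0]],"rot":[[0,0,0],[0,0,0]]}';python3 -m pendant '{"delta_pos":[[0,0,-0.01],[0,0,-0.02],[0,0,-0.03],[0,0,-0.03],[0,0,0]],"rot":[[0,0,0],[0,0,0],[0,0,0],[0,0,0],[0,0,0]]}'
python3 - <<'E'
from h import *
f=grab('wrist');g=grab('side');s=grab('scene');save('pics/s7.png',np.hstack([cv2.resize(g['pixels'][260:390,270:400],(400,400),interpolation=2),cv2.resize(s['pixels'][200:300,160:260],(400,400),interpolation=2)]));save('pics/w7.png',f['pixels'])
E
```

```text
t: 9.48
ee_pos: [539.0, -243.9, 87.8]
tcp_rot: [[-0.185, 0.983, -0.0], [0.983, 0.185, -0.0], [-0.0, -0.0, -1.0]]
force: [0.1, 0.4, -0.1]
opening: 0.994
t: 9.65
ee_pos: [538.9, -243.9, 87.8]
tcp_rot: [[-0.185, 0.983, 0.0], [0.983, 0.185, -0.0], [-0.0, 0.0, -1.0]]
force: [0.1, 1.1, 0.2]
opening: 1.001
t: 10.07
ee_pos: [541.5, -245.8, 184.3]
tcp_rot: [[-0.184, 0.983, 0.008], [0.983, 0.184, -0.003], [-0.004, 0.008, -1.0]]
force: [0.9, -0.5, -0.1]
opening: 1.001
```

View pics/s7.png

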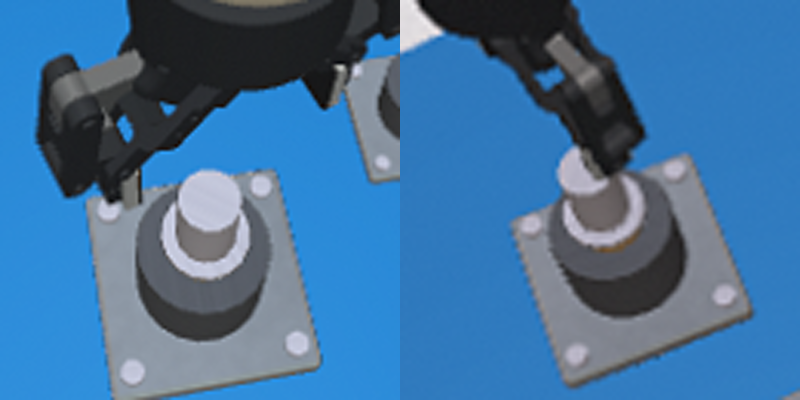

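View pics/w7.png

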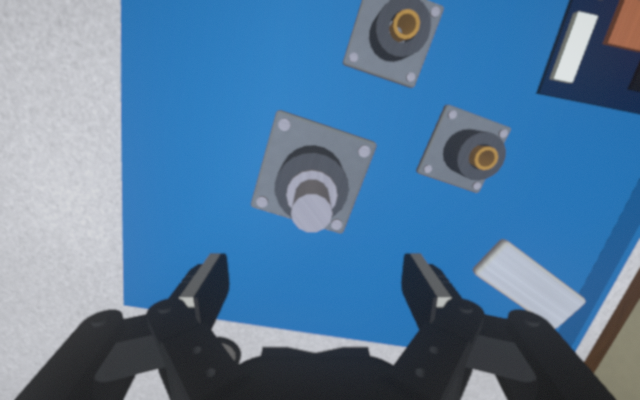

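The anvil stands free and upright in the socket: side crop top (210,200), and the brass sliver still visible under the collar in the scene view. Next I'll close the fingers and tap. The top is expected at z of about 126 and home at 114.

```bash
python3 -m pendant '{"delta_pos":[[0,0,0],[0,0,0],[0,0,0],[0,0,0],[0,0,0]],"rot":[[0,0,0],[0,0,0],[0,0,0],[0,0,0],[0,0,0]]}' 0 40;python3 -m pendant '{"delta_pos":[[0,0,0],[0,0,0],[0,0,0]],"rot":[[0,0,0],[0,0,0],[0,0,0]]}';python3 - <<'E'
from m import *
f=grab('wrist');s=manip.read_state();print(s['ee_pos'],s['opening'],s['force'])
save('pics/w8.png',f['pixels'])
hsv=cv2.cvtColor(f['pixels'],cv2.COLOR_RGB2HSV);P=cloud(f);z=P[...,2]
m=(np.hypot(P[...,0]-539,P[...,1]+243)<30)&(z>115)&(z<135)&(hsv[...,1]<60)&(hsv[...,2]>150)
e=ell(m);print(np.median(z[m]),e[0],onplane(f,*e[0],126).round(1),diam(f,e,126))
g=grab('side');P=cloud(g);z=P[...,2];hsv=cv2.cvtColor(g['pixels'],cv2.COLOR_RGB2HSV)
m=(np.hypot(P[...,0]-539,P[...,1]+245)<30)&(z>115)&(z<135)&(hsv[...,1]<60)&(hsv[...,2]>150)
e=ell(m);print('side',np.median(z[m]),e[0],onplane(g,*e[0],126).round(1),diam(g,e,126))
E
```

```text
t: 10.63
ee_pos: [538.7, -243.8, 177.4]
tcp_rot: [[-0.185, 0.983, -0.001], [0.983, 0.185, 0.0], [0.0, -0.001, -1.0]]
force: [-0.6, -0.5, -0.4]
opening: 0.301
t: 10.88
ee_pos: [538.9, -243.9, 177.8]
tcp_rot: [[-0.185, 0.983, -0.0], [0.983, 0.185, 0.0], [0.0, -0.0, -1.0]]
force: [0.6, 0.8, -0.2]
opening: 0.003
[ 538.89717909 -243.89583679  177.81340907] 0.002295825067356117 [-0.21374766 -0.36775929  0.78536864]
124.41000520757758 (314.75823974609375, 219.1332244873047) [ 538.5 -241.4  126. ] (np.float64(28.2), np.float64(28.9))
side 124.45167456861874 (337.5413818359375, 325.0555114746094) [ 539.2 -246.3  126. ] (np.float64(27.2), np.float64(29.8))
```

View pics/w8.png

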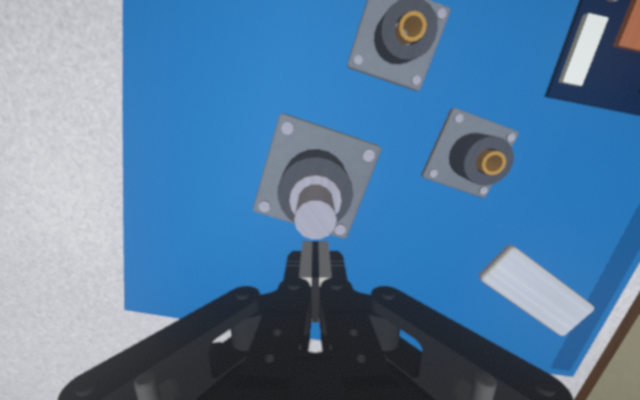

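The fingers are shut over the head. The wrist and side centres average (538.9, −243.9), equal to the TCP. Going down to just above the top, then tapping.

```bash
python3 -m pendant '{"delta_pos":[[0,0,0.015],[0,0,0.02],[0,0,0.01],[0,0,0.003],[0,0,0]],"rot":[[0,0,0],[0,0,0],[0,0,0],[0,0,0],[0,0,0]]}';python3 -m pendant '{"delta_pos":[[0,0,0],[0,0,0.002],[0,0,0.002],[0,0,0]],"rot":[[0,0,0],[0,0,0],[0,0,0],[0,0,0]]}'
```

```text
t: 11.4
ee_pos: [538.4, -243.7, 129.2]
tcp_rot: [[-0.185, 0.983, -0.002], [0.983, 0.185, 0.0], [0.001, -0.002, -1.0]]
force: [-1.1, -0.6, -0.6]
opening: 0.005
t: 11.73
ee_pos: [539.1, -243.9, 126.1]
tcp_rot: [[-0.185, 0.983, 0.0], [0.983, 0.185, -0.0], [-0.0, 0.0, -1.0]]
force: [0.4, 0.7, 0.4]
opening: 0.003
```

```bash
python3 -m pendant '{"delta_pos":[[0,0,0.001],[0,0,0.001],[0,0,0.001],[0,0,0]],"rot":[[0,0,0],[0,0,0],[0,0,0],[0,0,0]]}'
```

```text
t: 12.07
ee_pos: [539.2, -243.9, 123.4]
tcp_rot: [[-0.185, 0.983, 0.001], [0.983, 0.185, -0.0], [-0.0, 0.001, -1.0]]
force: [-0.6, 0.1, 3.7]
opening: 0.0
```

Contact is at about 123.5. Now a tap: up, then down further.

```bash
python3 -m pendant '{"delta_pos":[[0,0,-0.004],[0,0,0.005],[0,0,0.002],[0,0,0.001],[0,0,0]],"rot":[[0,0,0],[0,0,0],[0,0,0],[0,0,0],[0,0,0]]}'
```

```text
t: 12.48
ee_pos: [539.4, -244.2, 118.9]
tcp_rot: [[-0.185, 0.983, 0.001], [0.983, 0.185, -0.001], [-0.001, 0.001, -1.0]]
force: [1.4, -0.4, 4.0]
opening: 0.004
```

```bash
python3 -m pendant '{"delta_pos":[[0,0,-0.004],[0,0,0.004],[0,0,0.002],[0,0,0.001],[0,0,0]],"rot":[[0,0,0],[0,0,0],[0,0,0],[0,0,0],[0,0,0]]}'
```

```text
t: 12.9
ee_pos: [538.9, -243.8, 115.6]
tcp_rot: [[-0.185, 0.983, -0.0], [0.983, 0.185, 0.0], [0.0, -0.0, -1.0]]
force: [0.6, 0.6, 0.5]
opening: -0.002
```

```bash
python3 -m pendant '{"delta_pos":[[0,0,-0.003],[0,0,0.003],[0,0,0.001],[0,0,0.0005],[0,0,0]],"rot":[[0,0,0],[0,0,0],[0,0,0],[0,0,0],[0,0,0]]}'
```

```text
t: 13.32
ee_pos: [538.9, -243.8, 114.4]
tcp_rot: [[-0.185, 0.983, -0.0], [0.983, 0.185, 0.0], [0.0, 0.0, -1.0]]
force: [-0.4, 0.2, 3.2]
opening: 0.002
```

```bash
python3 -m pendant '{"delta_pos":[[0,0,0],[0,0,0]],"rot":[[0,0,0],[0,0,0]]}'
python3 - <<'E'
from h import *
for n in ('side','scene'):
    g=grab(n)
g=load('side');s=load('scene');save('pics/s9.png',np.hstack([cv2.resize(g['pixels'][260:390,270:400],(400,400),interpolation=2),cv2.resize(s['pixels'][200:300,160:260],(400,400),interpolation=2)]))
E
```

```text
t: 13.48
ee_pos: [538.9, -243.9, 114.4]
tcp_rot: [[-0.185, 0.983, 0.0], [0.983, 0.185, 0.0], [0.0, 0.0, -1.0]]
force: [0.4, -0.7, 3.7]
opening: 0.005
```

View pics/s9.png

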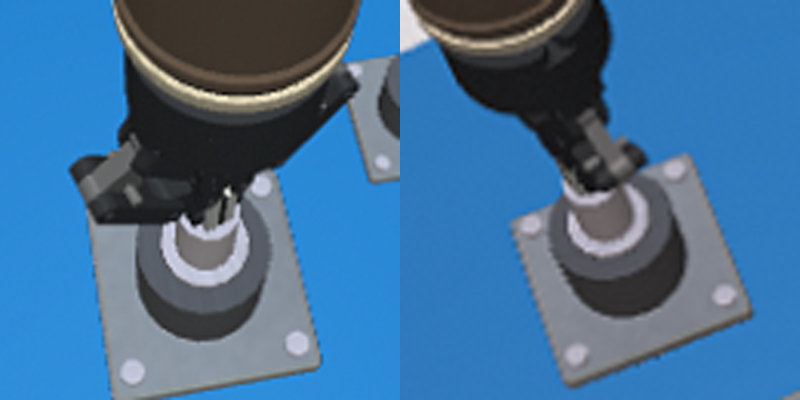

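The collar is now nearly on the face, with no brass visible. I'll press in 1 mm steps until the force climbs without motion.

```bash
python3 -m pendant '{"delta_pos":[[0,0,0.0005],[0,0,0.0005],[0,0,0],[0,0,0]],"rot":[[0,0,0],[0,0,0],[0,0,0],[0,0,0]]}'
```

```text
t: 13.92
ee_pos: [539.0, -243.9, 114.1]
tcp_rot: [[-0.185, 0.983, 0.0], [0.983, 0.185, 0.0], [0.0, 0.001, -1.0]]
force: [-1.8, 0.7, 10.0]
opening: 0.001
```

```bash
python3 -m pendant '{"delta_pos":[[0,0,0.0005],[0,0,0.0005],[0,0,0],[0,0,0]],"rot":[[0,0,0],[0,0,0],[0,0,0],[0,0,0]]}'
```

```text
t: 14.25
ee_pos: [539.1, -243.9, 114.1]
tcp_rot: [[-0.185, 0.983, 0.001], [0.983, 0.185, 0.001], [0.0, 0.001, -1.0]]
force: [-5.7, 2.3, 19.7]
opening: 0.003
```

```bash
python3 -m pendant '{"delta_pos":[[0,0,0.0006],[0,0,0],[0,0,0]],"rot":[[0,0,0],[0,0,0],[0,0,0]]}'; python3 -m pendant '{"delta_pos":[[0,0,-0.004],[0,0,-0.01],[0,0,-0.03],[0,0,-0.04],[0,0,-0.03]],"rot":[[0,0,0],[0,0,0],[0,0,0],[0,0,0],[0,0,0]]}'; python3 -m pendant '{"delta_pos":[[0.035,0,-0.01],[0.035,0,0],[0.03,0,0],[0,0,0],[0,0,0]],"rot":[[0,0,0],[0,0,0],[0,0,0],[0,0,0],[0,0,0]]}'
python3 - <<'E'
from m import *
s=manip.read_state();print(s['t'],s['ee_pos'],s['force'])
for n in ('wrist','side','scene'):
    f=grab(n);P=cloud(f);z=P[...,2];hsv=cv2.cvtColor(f['pixels'],cv2.COLOR_RGB2HSV)
    for lo,hi,zz in((104,122,114),(62,80,70)):
        m=(np.hypot(P[...,0]-539,P[...,1]+244)<30)&(z>lo)&(z<hi)&(hsv[...,1]<60)&(hsv[...,2]>150)
        if m.sum()<20: print(n,'few',m.sum());continue
        e=ell(m);print(n,zz,'z',np.median(z[m]).round(1),onplane(f,*e[0],zz).round(1),diam(f,e,zz))
    q=(np.hypot(P[...,0]-539,P[...,1]+244)<32)&(z>58)&(z<72)&(hsv[...,2]<110);print('  face z',np.median(z[q]))
g=load('side');s=load('scene');save('pics/s10.png',np.hstack([cv2.resize(g['pixels'][260:390,270:400],(400,400),interpolation=2),cv2.resize(s['pixels'][200:300,160:260],(400,400),interpolation=2)]))
E
```

```text
t: 14.5
ee_pos: [539.1, -243.9, 114.1]
tcp_rot: [[-0.185, 0.983, 0.001], [0.983, 0.185, 0.001], [0.001, 0.002, -1.0]]
force: [-6.7, 3.7, 24.3]
opening: -0.001
t: 14.92
ee_pos: [538.7, -244.2, 228.0]
tcp_rot: [[-0.184, 0.983, -0.0], [0.983, 0.184, -0.001], [-0.0, -0.0, -1.0]]
force: [0.8, 0.3, 0.0]
opening: 0.0
t: 15.33
ee_pos: [520.4, -143.5, 236.0]
tcp_rot: [[-0.189, 0.982, -0.0], [0.982, 0.189, 0.001], [0.001, 0.0, -1.0]]
force: [-0.5, -0.4, 0.3]
opening: -0.002
15.3333 [ 520.38758695 -143.52193786  235.9921704 ] [-0.50308349 -0.39713196  0.34406558]
wrist few 0
wrist few 0
  face z 63.62647793796731
side 114 z 112.9 [ 539.8 -245.9  114. ] (np.float64(28.3), np.float64(29.0))
side 70 z 68.8 [ 539.5 -246.3   70. ] (np.float64(42.2), np.float64(42.7))
  face z 64.12966483920971
scene 114 z 116.1 [ 539.4 -243.7  114. ] (np.float64(27.5), np.float64(28.2))
scene 70 z 72.3 [ 539.8 -243.8   70. ] (np.float64(41.3), np.float64(42.2))
  face z 66.90657401238957
```

View pics/s10.png

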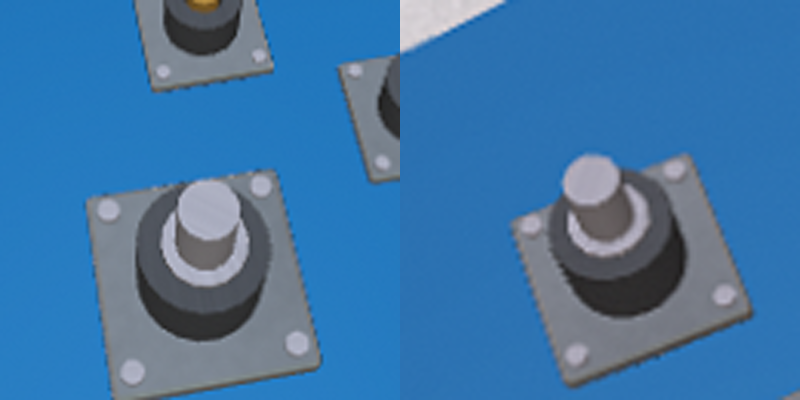

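The anvil is upright and home. The collar top is 4.7 and 5.4 mm above the face in the side and scene cameras (5 expected), and the flat top is 48.8 and 49.2 mm above it (49 expected). Handing in.

Run:
```python
from rig import manip
print(manip.sign_off())
```

```text
the job is handed in; nothing more can be done
None
```

The flat-topped anvil is home in the largest holder, with its collar down on the face. I lifted it from the end hole of the rack, stood it in the brass socket, let go, and tapped it down with the fingers closed. The job was handed in at about 15.5 s.

**Last checks**
- **Stop reached:** the fingers stayed at z = 114.1 mm (home is 114) while the push rose from 10 to 24 N, well over the 9 N that moves the sleeve.
- **Height above the face:** in the side and scene cameras the flat top stands 48.8 and 49.2 mm above it (should be 49), and the collar top 4.7 and 5.4 mm (should be 5). No brass shows.
- **Upright and clear:** the anvil is upright and centred, and the gripper is clear of it, touching nothing.

**What disagreed**
- The cameras differed by up to 5 mm in y, so I placed the anvil by comparing it with the socket within each camera.
- In the final check the wrist camera could not see the anvil, so it adds nothing there.
- I did not look at the other two anvils again after the first lift, when they stood undisturbed in the rack.

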